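Press the jar lid home and put the jar on the check scale

ROBOT

A 6-joint arm with a two-finger parallel gripper is mounted at the origin on the work surface. World frame = base frame: x ahead of the robot, y to its left, z up, the work surface at z = 0. Lengths are in mm, angles in rad, forces in N, time in s.
With the tool pointing down it reaches from about 300 to 775 mm from the base axis. Payload 14.6 kg.
Tool frame: the origin (TCP) lies at the very end of the fingers, on their centre line; the grasp point (between the pads) lies manip.grip_depth behind it (manip.grip_depth is the distance from the TCP to the grasp point, in mm); x points along the fingers, z is the direction in which the jaws open and shut, and the axes are right-handed (so a half turn about x gives the same grasp; the last joint's range is limited). The gripper opens to 94 mm and grips with 3 to 60 N. Pads are 16 mm wide; open, the fingers measure 119 mm over their backs; the gripper's body (75 mm by 177 mm) begins 78 mm behind the grasp point.
Start: joints at [-1.287, 0.3, 1.521, -0, 1.321, -0.067], TCP at [189, -516.496, 205.446] pointing down, gripper open.
Joint ranges: [-3.03, 3.03], [-0.79, 2.21], [0.23, 2.52], [-1.04, 4.18], [0, 3.07], [-2.55, 2.55]. Speed limits (rad/s): [2.22, 2.22, 2.57, 3.14, 3.14, 3.14].

INTERFACE

Orientations are given as [roll, pitch, yaw] about the fixed x, y, z axes, in that order (R = Rz(yaw) Ry(pitch) Rx(roll)).
In Python, from cell import manip gives the robot as it stands.
- The arm moves only by the tool step_arm, never from a script. Its argument "commands" is one flat list of numbers, 7 for each row, row after row: the shift along the tool's x, y, z in m, then the turn, a rotation vector about the tool's x, y, z in degrees, then the finger opening in m, from 0 to 0.094. A call has 1 to 5 rows; each row shifts and turns the commanded pose from where the row before left it, along the tool's axes as they then stand; what a row does not reach is not made up. A row lasts 1/8 s, in which the tool goes at most 62.5 mm and 10.7 degrees, less where a joint would pass 70% of its speed; a pose out of reach is approached as far as the arm can. A call with a gripper value outside its range is refused whole. The fingers move at their own pace and stop on an object; "squeeze" is the grip in N (left out, the last holds). Time passes only in rows, so rows that do not move let the fingers close. It gives the time, the measured TCP pose, the force and the opening at its end, in the units of the state.
- manip.read_state(): the state, without advancing time (a new reading comes with each control period).
- manip.camera(name): name is "scene" or "top" or "wrist"; returns the picture (400x640x3 uint8, red, green, blue); there is no depth.
- manip.camera_model(name): a dict with "intrinsics" (3x3 intrinsics, pixels), "k1" (the pictures are not rectified: a ray, as slopes to the right and down, at radius r is drawn at 1 + k1 r^2 times it, then the intrinsics apply), "origin" and "orientation" of the camera in the world; the wrist camera has in their place "tool_from_camera" (4x4, takes a point from camera to tool coordinates, whose origin is the TCP and whose axes are the tool frame's). Camera axes: x right, y up, looking along -z (the intrinsics and any distortion apply to the point x, -y, -z); pixel columns grow to the right and rows downward; lengths in mm; the calibration is good to about 2 mm. A picture is of the moment at which its call begins: read the wrist's pose just before it. camera_model takes no time and is no camera call.
- manip.sign_off(): hands the job in, once; it reports no verdict.
Trained networks look in the newest picture that a camera, given by its name, has taken for a name from the list of things; names that differ only in an ending like _2 or _b are one class to them, and where a whole thing is asked for, a point or a joint stands for the part that bears it (a point fixed in the world has none). Each returns a list of dicts, best first, with "score" (0 to 1); they miss things now and then, are a little off and sometimes report something else, mostly with a low value. They report only what shows in the picture. A call takes as long as a camera call. They do not tell look-alikes from the thing itself.
- manip.find_in(thing, camera): "centre" ([row, column] in pixels, amid what is visible of it).
- manip.outline_of(thing, camera): "pixels" (400x640 bool, what is visible of it) and "centre" ([row, column] in pixels, amid what is visible of it).
The state is a dict: "clock": time; "joints": joint angles; "qd": joint speeds; "effort": joint torques, N m; "eef_pos": TCP position; "eef_rot": TCP orientation; "wrist_force": force on the tool from outside, world axes, zero at the start; "moment": the same for the moment, N m; "finger_gap": finger opening in mm.
Only numpy, scipy, OpenCV 4.12 (cv2) and the standard library are available. Lean on these libraries where they do the work, as an engineer would, in place of code of your own. Each camera call takes 0.05 s, during which the arm holds its last target. There are 200 camera calls.

TASK

One of the three cream jars has its push-on lid standing proud, with the white neck showing below it. While that jar stands on the bench, press its lid down fully home so that no neck shows; only then stand the jar upright in the middle of the scale's round raised pan, lid still home, and let go. Leave the other two jars standing where they are.

Things in the scene. Friction and masses are not known exactly. Their poses are not given: they have to be found in the camera images.
- jar: the jar with the proud lid: pink cylinder 52 mm across and 52 mm high, loose, about 0.18 kg with its lid, with a white neck 42 mm across above it; 84 mm high over all with the lid home, up to 102 mm before. Origin: centre of the underside, z up along the jar
- lid (a joint): how far the lid stands off its home position, in m: 0 = fully home (lid meets the jar body), starts at 0.012 to 0.018. The lid stays wherever it is left; it takes about 8 N, straight down, to slide it, and it comes to a hard stop at 0. Slides along the jar's axis and cannot come off (stop at 0.020); pulling it with less than 8 N lifts the jar
- lid_top (a point): centre of the flat top of that lid, a pink cylinder 52 mm across and 32 mm high; 84 mm above the jar's origin when home
- jar_b: another such jar, lid already home: one 52 mm by 84 mm cylinder. Origin: centre of the underside
- jar_c: a third such jar, lid already home, same size and origin
- scale: bench scale, fixed: black box 150 mm (x) by 180 mm (y), 44 mm high, with a stem and a round metal pan above it. Origin: centre of the underside, z up; display on its -x side
- pan (a point): centre of the top of the scale's pan, a flat metal disc 80 mm across, without rim, 8 mm thick, its top 78 mm above the bench
Mind the look-alikes: they are no part of the job. Leave any blue or turquoise look-alike of the jar alone.

How it is judged (in metres and radians):
On the way:
1. the lid is pressed fully home (within 2 mm) while the jar stands upright on the bench (value of joint lid below 0.002 m and height (world z) of jar below 0.01 m and angle between jar's own z axis and vertical below 0.15 rad), for 0.2 s.
At the end, for the whole second after the job is handed in: The jar stands upright (within 0.1 rad) and at rest on the scale's pan, its centre within 16 mm of the pan's centre, with its lid within 2 mm of fully home; the other two jars were not tipped or moved more than 30 mm (value of joint lid below 0.002 m and horizontal distance between jar and pan below 0.016 m and z of jar in the frame of pan between -0.005 and 0.005 m and angle between jar's own z axis and vertical below 0.1 rad and linear speed of jar below 0.02 m/s and contact force between jar and scale above 0.3 N); the robot touches nothing.
It fails at once if one of the other two jars is moved more than 30 mm or tipped over (distance of any of jar_b, jar_c from where it was at the start of the episode above 0.03 m or angle between any of jar_b, jar_c's own z axis and vertical above 0.4 rad).
It also fails if it takes over 45 s, if anything falls off the work surface, if the arm or the gripper's body presses on something with over 40 N, if the wrist force passes 120 N, or if a joint passes its speed limit or range.

## Working session

There is one attempt and no reset: what is moved stays moved. The work goes in short steps, Python scripts to look and compute and a tool call to move; the robot and the scene stay as the last step left them, time stands still between calls to the robot, and variables do not carry over. Pictures are saved under pics/ and viewed, about 8 in all and at most 12, crops included, and the job is handed in when it is done.

Besides the shell and the picture viewer there is one more tool, called as a command line: name --argument value ..., lists and objects as JSON in quotes. step_arm: Moves the arm, as the interface text tells. Its arguments: {"type":"object","properties":{"commands":{"type":"array"},"squeeze":{"type":"number"}},"required":["commands"]}

```bash
mkdir -p pics; cat > h.py <<'E'
import numpy as np, cv2
from cell import manip
from scipy.spatial.transform import Rotation as R
def cam(name, st=None):
    m=manip.camera_model(name); K=np.array(m["intrinsics"]); k1=m["k1"]
    if name=="wrist":
        st=st or manip.read_state(); T=np.eye(4); T[:3,:3]=R.from_euler('xyz',st["eef_rot"]).as_matrix(); T[:3,3]=st["eef_pos"]
        T=T@np.array(m["tool_from_camera"]); return K,k1,T[:3,3],T[:3,:3]
    o=np.array(m["orientation"]); Rm=o if o.shape==(3,3) else R.from_euler('xyz',o).as_matrix()
    return K,k1,np.array(m["origin"]),Rm
def ray(c,row,col):
    K,k1,o,Rm=c
    d=np.array([(col-K[0,2])/K[0,0],(row-K[1,2])/K[1,1]]); u=d.copy()
    for _ in range(20): u=d/(1+k1*(u@u))
    return o,Rm@np.array([u[0],-u[1],-1])
def atz(c,row,col,z):
    o,d=ray(c,row,col); return o+d*(z-o[2])/d[2]
def proj(c,p):
    K,k1,o,Rm=c; q=Rm.T@(np.array(p)-o); u=np.array([q[0],-q[1]])/-q[2]; u=u*(1+k1*(u@u))
    return K[1,1]*u[1]+K[1,2],K[0,0]*u[0]+K[0,2]
def save(img,n): cv2.imwrite("pics/"+n,np.ascontiguousarray(img[:,:,::-1]))
E
python3 - <<'E'
from h import *
print(manip.grip_depth, manip.read_state())
for n in("scene","top"):
    save(manip.camera(n),n+"0.png"); c=cam(n); print(n,c)
    for t in("jar","lid","scale","pan"):
        for d in manip.find_in(t,n): print(t,d["score"],d["centre"],[atz(c,*d["centre"],z).round(0) for z in(42,84)])
E
```

```text
18.8 {'clock': 0.0, 'joints': array([-1.28661839e+00,  3.00454169e-01,  1.52157968e+00,  1.22331689e-05,
        1.32072281e+00, -6.66114521e-02]), 'qd': array([-0.00061556, -0.00073222, -0.0010682 ,  0.00183376,  0.00024123,
        0.00108174]), 'effort': array([-2.98455932e-03, -5.31811988e+01, -3.52745640e+01,  7.07150088e-02,
        2.43874040e-02, -8.84358724e-05]), 'eef_pos': array([ 188.92054925, -516.24996126,  204.89622026]), 'eef_rot': array([3.06480187, 1.56963227, 1.8447919 ]), 'wrist_force': array([-0.7479829 ,  0.51642693,  0.02783982]), 'moment': array([-0.02878353, -0.03685609,  0.04574058]), 'finger_gap': 93.94866534743736}
scene (array([[424.02641295,   0.        , 324.43037134],
       [  0.        , 424.02641295, 199.39407745],
       [  0.        ,   0.        ,   1.        ]]), 0.02719333833056624, array([1036.39813603, -122.63129584,  753.82522991]), array([[ 0.17966782, -0.76162767,  0.62260964],
       [ 0.98368376,  0.13313982, -0.12099611],
       [ 0.00925985,  0.63419009,  0.77312171]]))
jar 0.82 [179.8, 343.2] [array([414.,  41.,  42.]), array([451.,  
[... 1788 characters left out ...]
288.4] [array([420.,  40.,  42.]), array([420.,  38.,  84.])]
jar 0.63 [283.1, 314.9] [array([340., -21.,  42.]), array([343., -20.,  84.])]
lid 0.92 [222.0, 333.5] [array([480., -65.,  42.]), array([477., -62.,  84.])]
lid 0.84 [285.2, 316.3] [array([335., -24.,  42.]), array([339., -23.,  84.])]
lid 0.76 [246.1, 289.6] [array([425.,  37.,  42.]), array([424.,  35.,  84.])]
lid 0.75 [186.1, 351.0] [array([ 565., -107.,   42.]), array([ 558., -103.,   84.])]
lid 0.22 [199.8, 207.5] [array([534., 231.,  42.]), array([528., 220.,  84.])]
scale 0.7 [199.8, 205.1] [array([534., 237.,  42.]), array([528., 225.,  84.])]
pan 0.67 [201.8, 208.0] [array([529., 230.,  42.]), array([524., 218.,  84.])]
```

```bash
python3 - <<'E'
import cv2
a=cv2.imread("pics/scene0.png")[110:310,180:500];b=cv2.imread("pics/top0.png")[120:310,180:440]
a=cv2.resize(a,None,fx=2.5,fy=2.5,interpolation=cv2.INTER_CUBIC); cv2.imwrite("pics/a.png",a)
b=cv2.resize(b,None,fx=3,fy=3,interpolation=cv2.INTER_CUBIC);cv2.imwrite("pics/b.png",b)
E
```

```text
(no output)
```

View pics/a.png

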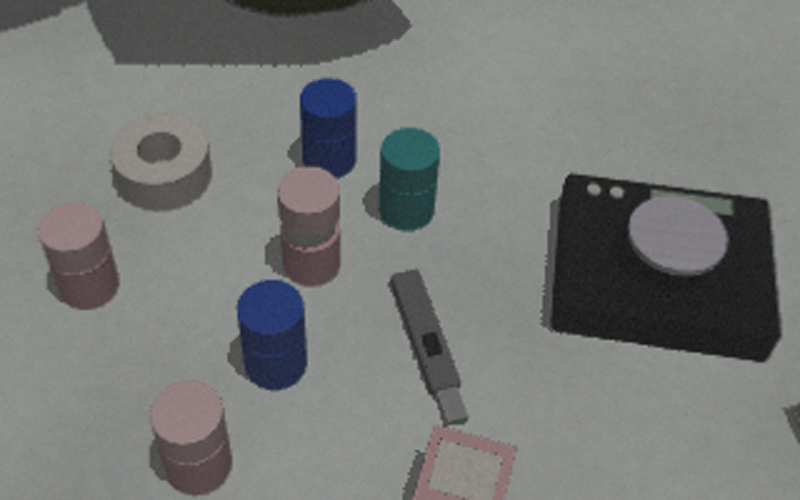

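View pics/b.png

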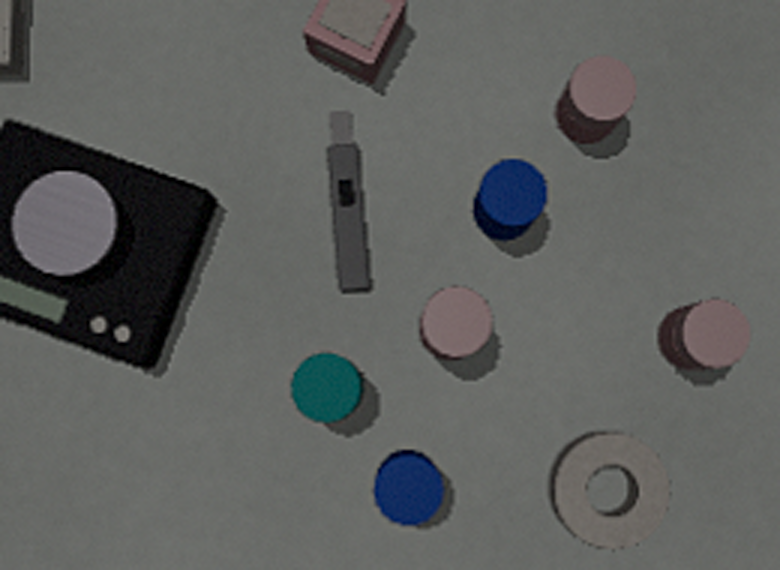

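The proud pink jar is the middle one, with its neck showing at about (309,238) in the scene crop. In the top view its lid is at about row 227, col 332. Next I'll localise the lid and pan tops in both cameras.

```bash
cat >> h.py <<'E'
def disc(img,row,col,f=0.82):
    g=cv2.GaussianBlur(img,(3,3),0).max(2).astype(float); r,c=int(row),int(col)
    ref=np.median(g[r-3:r+4,c-3:c+4]); hsv=cv2.cvtColor(img,cv2.COLOR_RGB2HSV)
    ic=cv2.GaussianBlur(img,(3,3),0).astype(float); rc=np.median(ic[r-3:r+4,c-3:c+4].reshape(-1,3),0)
    m=(np.abs(ic-rc).max(2)<(1-f)*ref).astype(np.uint8)
    n,l,s,ce=cv2.connectedComponentsWithStats(m,connectivity=4); i=l[r,c]
    return ce[i][1],ce[i][0],s[i]
E
python3 - <<'E'
from h import *
t=cv2.imread("pics/top0.png")[:,:,::-1].copy(); s=cv2.imread("pics/scene0.png")[:,:,::-1].copy(); ct,cs=cam("top"),cam("scene")
for n,a,b,z in(("lid",(227,332.3),(184,303),99),("pan",(194,201.5),(203,451),78)):
    r1=disc(t,*a); r2=disc(s,*b); print(n,r1,r2,atz(ct,*r1[:2],z),atz(cs,*r2[:2],z))
    o1,d1=ray(ct,*r1[:2]);o2,d2=ray(cs,*r2[:2]); k=np.linalg.lstsq(np.c_[d1,-d2],o2-o1,rcond=None)[0]; print("tri",o1+k[0]*d1,o2+k[1]*d2)
st=manip.read_state();M=R.from_euler('xyz',st["eef_rot"]).as_matrix();print(M.round(3))
E
```

```text
lid (np.float64(222.78530947797879), np.float64(317.7794197719273), array([     0,     46,    634,    354, 130397], dtype=int32)) (np.float64(245.51555790112926), np.float64(340.5509174245601), array([     0,     21,    640,    379, 138322], dtype=int32)) [474.27706098 -27.27613632  99.        ] [621.77209608 -10.68066534  99.        ]
tri [487.85292176 -30.59438716 -90.50106457] [501.83722845  21.70221165 -90.41496602]
pan (np.float64(193.79504504504504), np.float64(200.97072072072072), array([185, 177,  33,  34, 888], dtype=int32)) (np.float64(202.7043673012318), np.float64(450.91377379619263), array([432, 188,  38,  30, 893], dtype=int32)) [542.65426259 236.54816039  78.        ] [545.45100756 237.09581795  78.        ]
tri [543.13325419 237.49082419  74.84007429] [543.423797   238.58119705  75.20939392]
[[ 0.     0.939  0.344]
 [ 0.     0.344 -0.939]
 [-1.     0.    -0.   ]]
```

```bash
python3 - <<'E'
from h import *
t=cv2.imread("pics/top0.png")[:,:,::-1].copy(); s=cv2.imread("pics/scene0.png")[:,:,::-1].copy(); ct,cs=cam("top"),cam("scene")
def d(img,r,c):
    f=cv2.GaussianBlur(img,(3,3),0).astype(float); p=f[r-2:r+3,c-2:c+3].reshape(-1,3).mean(0); rg=f[:,:,0]-f[:,:,1]
    m=((rg>0.5*(p[0]-p[1]))&(f[:,:,0]>0.85*p[0])).astype(np.uint8)
    n,l,st,ce=cv2.connectedComponentsWithStats(m,connectivity=4); i=l[r,c]; return ce[i][1],ce[i][0],st[i],p
r1=d(t,227,332); r2=d(s,184,303); print(r1,r2)
for z in(95,100): print(atz(ct,*r1[:2],z),atz(cs,*r2[:2],z))
o1,d1=ray(ct,*r1[:2]);o2,d2=ray(cs,*r2[:2]); k=np.linalg.lstsq(np.c_[d1,-d2],o2-o1,rcond=None)[0]; print("tri",o1+k[0]*d1,o2+k[1]*d2)
E
```

```text
(np.float64(226.44471744471744), np.float64(331.92874692874693), array([321, 216,  23,  22, 407], dtype=int32), array([122.96, 105.88, 105.92])) (np.float64(185.566091954023), np.float64(302.867816091954), array([291, 177,  25,  18, 348], dtype=int32), array([146.64, 126.6 , 126.76]))
[466.37827988 -58.26606305  95.        ] [461.86736698 -56.72340757  95.        ]
[466.0700206  -57.98986073 100.        ] [466.22763388 -57.22360007 100.        ]
tri [466.06998277 -57.98982684 100.00061354] [466.19797521 -57.22019775  99.96598984]
```

step_arm --commands '[0, 0.0348, -0.0279, 0, 0, 0, 0, 0, 0.0348, -0.0279, 0, 0, 0, 0, 0, 0.0348, -0.0279, 0, 0, 0, 0, 0, 0.0348, -0.0279, 0, 0, 0, 0, 0, 0.0348, -0.0279, 0, 0, 0, 0]'

```text
clock: 1.12
eef_pos: [305.0, -324.4, 205.6]
eef_rot: [0.549, 1.57, -0.671]
wrist_force: [0.5, -0.7, -0.3]
finger_gap: 47.4
```

step_arm --commands '[0, 0.0348, -0.0279, 0, 0, 0, 0, 0, 0.0348, -0.0279, 0, 0, 0, 0, 0, 0.0348, -0.0279, 0, 0, 0, 0, 0, 0.0348, -0.0279, 0, 0, 0, 0, 0, 0.0348, -0.0279, 0, 0, 0, 0]'

```text
clock: 1.75
eef_pos: [420.5, -133.6, 205.7]
eef_rot: [0.818, 1.57, -0.402]
wrist_force: [0.8, -0.3, -0.6]
finger_gap: 0.7
```

step_arm --commands '[0, 0.0348, -0.0279, 0, 0, 0, 0, 0, 0.0348, -0.0279, 0, 0, 0, 0, 0, 0, 0, -10.4, 0, 0, 0, 0, 0, 0, -10.4, 0, 0, 0, 0, 0, 0, -10.4, 0, 0, 0]'

```text
clock: 2.38
eef_pos: [466.1, -58.4, 205.4]
eef_rot: [-2.588, 1.571, 3.026]
wrist_force: [0.1, 0.4, -0.1]
finger_gap: 0.6
```

step_arm --commands '[0, 0, 0, -10.4, 0, 0, 0, 0, 0, 0, -10.4, 0, 0, 0, 0, 0, 0, -10.4, 0, 0, 0, 0, 0, 0, -10.4, 0, 0, 0, 0, 0, 0, -10.4, 0, 0, 0]'

```text
clock: 3.0
eef_pos: [466.1, -58.6, 205.5]
eef_rot: [-0.391, 1.571, -0.153]
wrist_force: [0.1, -0.6, -0.8]
finger_gap: 0.3
```

step_arm --commands '[0, 0, 0, -10.4, 0, 0, 0, 0, 0, 0, -10.4, 0, 0, 0, 0, 0, 0, -10.4, 0, 0, 0, 0.02, 0, 0, 0, 0, 0, 0, 0.02, 0, 0, 0, 0, 0, 0]'

```text
clock: 3.62
eef_pos: [466.2, -58.6, 165.1]
eef_rot: [-0.968, 1.57, -0.191]
wrist_force: [-0.6, 0.4, -1.2]
finger_gap: 0.5
```

```bash
python3 - <<'E'
from h import *
st=manip.read_state(); img=manip.camera("wrist"); c=cam("wrist",st)
print(proj(c,(466,-57.6,100)),proj(c,st["eef_pos"])); print(R.from_euler('xyz',st["eef_rot"]).as_matrix().round(3))
for z,col in((100,(255,255,0)),):
    for a in np.linspace(0,6.28,40):
        p=proj(c,(466+26*np.cos(a),-57.6+26*np.sin(a),z)); cv2.circle(img,(int(p[1]),int(p[0])),1,col,-1)
save(img,"w1.png")
E
```

```text
(np.float64(206.85356452811064), np.float64(321.8760159098315)) (np.float64(239.36693670031818), np.float64(321.5316250186318))
[[ 0.001 -0.701  0.713]
 [-0.     0.713  0.701]
 [-1.    -0.     0.   ]]
```

View pics/w1.png

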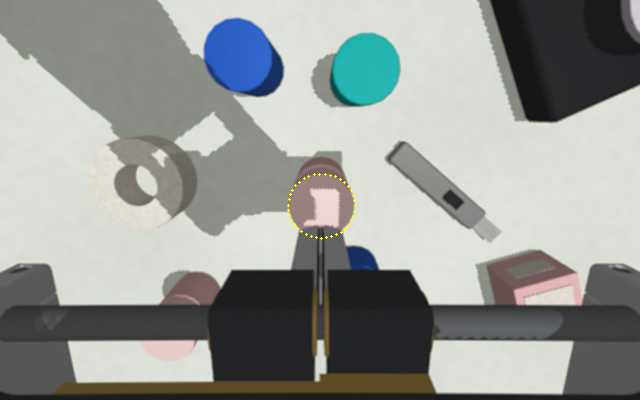

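The projected circle lies on the lid at (207,321), so the tool is centred over it. Now I'll press.

step_arm --commands '[0.03, 0, 0, 0, 0, 0, 0, 0.023, 0, 0, 0, 0, 0, 0, 0.006, 0, 0, 0, 0, 0, 0, 0.004, 0, 0, 0, 0, 0, 0, 0.003, 0, 0, 0, 0, 0, 0]'

```text
clock: 4.3
eef_pos: [466.8, -58.7, 100.5]
eef_rot: [-0.976, 1.569, -0.2]
wrist_force: [-1.8, 0.7, 8.5]
finger_gap: 0.4
```

step_arm --commands '[0.003, 0, 0, 0, 0, 0, 0, 0.003, 0, 0, 0, 0, 0, 0, 0.003, 0, 0, 0, 0, 0, 0, 0.002, 0, 0, 0, 0, 0, 0, 0.002, 0, 0, 0, 0, 0, 0]'

```text
clock: 4.92
eef_pos: [466.8, -58.7, 87.8]
eef_rot: [-0.983, 1.569, -0.206]
wrist_force: [-3.0, 0.7, 8.0]
finger_gap: 0.0
```

step_arm --commands '[0.002, 0, 0, 0, 0, 0, 0, 0.001, 0, 0, 0, 0, 0, 0, 0.001, 0, 0, 0, 0, 0, 0]'

```text
clock: 5.3
eef_pos: [467.0, -58.8, 84.1]
eef_rot: [-1.001, 1.568, -0.224]
wrist_force: [-4.1, 0.4, 19.6]
finger_gap: 0.4
```

step_arm --commands '[0.0005, 0, 0, 0, 0, 0, 0, 0, 0, 0, 0, 0, 0, 0, 0, 0, 0, 0, 0, 0, 0]'

```text
clock: 5.68
eef_pos: [467.3, -58.8, 84.2]
eef_rot: [-0.988, 1.567, -0.211]
wrist_force: [-4.2, 0.5, 18.0]
finger_gap: 0.6
```

step_arm --commands '[-0.03, 0, 0, 0, 0, 0, 0, -0.06, 0, 0, 0, 0, 0, 0.094, 0, 0, 0, 0, 0, 0, 0.094, 0, 0, 0, 0, 0, 0, 0.094]'

```text
clock: 6.18
eef_pos: [466.0, -58.6, 171.8]
eef_rot: [-0.946, 1.57, -0.17]
wrist_force: [-0.5, 0.4, 0.1]
finger_gap: 27.0
```

```bash
python3 - <<'E'
from h import *
st=manip.read_state(); print(st["eef_pos"],st["finger_gap"])
t=manip.camera("top"); s=manip.camera("scene"); save(cv2.resize(s[150:260,230:400],None,fx=4,fy=4,interpolation=2),"s2.png")
st=manip.read_state(); w=manip.camera("wrist"); c=cam("wrist",st)
for a in np.linspace(0,6.28,40):
    p=proj(c,(466+26*np.cos(a),-57.6+26*np.sin(a),84)); cv2.circle(w,(int(p[1]),int(p[0])),1,(255,255,0),-1)
save(w,"w2.png")
E
```

```text
[466.01856018 -58.55108635 171.84556219] 26.972631279070487
```

View pics/s2.png

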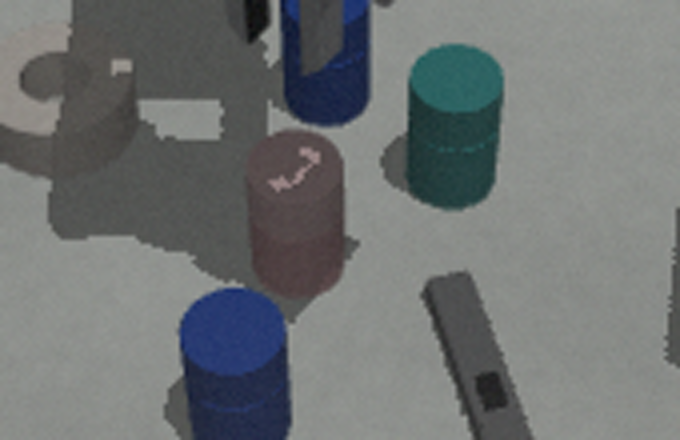

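View pics/w2.png

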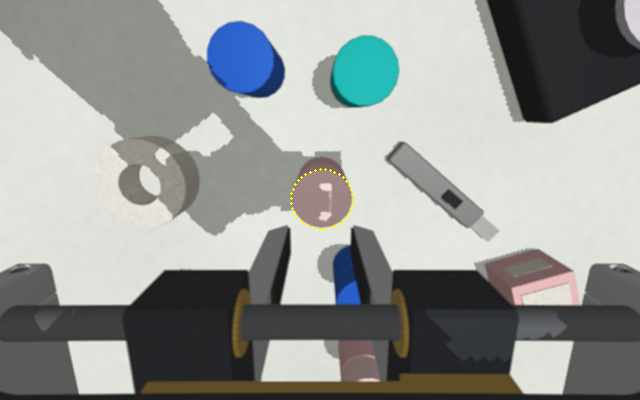

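Lid is home: no neck shows in the scene crop at (295,235), and the lid top matches the 84 mm circle in the wrist view. Next is the grasp on the jar body.

step_arm --commands '[0, 0, 0, 0, 0, 0, 0.094, 0, 0, 0, 0, 0, 0, 0.094, 0.02, 0, 0, 0, 0, 0, 0.094, 0.02, 0, 0, 0, 0, 0, 0.094, 0.02, 0, 0, 0, 0, 0, 0.094]'

```text
clock: 6.95
eef_pos: [466.1, -58.6, 111.2]
eef_rot: [2.18, 1.571, 2.956]
wrist_force: [0.0, 0.1, -0.5]
finger_gap: 89.2
```

step_arm --commands '[0, 0, 0, 0, 0, 0, 0.094, 0.03, 0, 0, 0, 0, 0, 0.094, 0.03, 0, 0, 0, 0, 0, 0.094, 0.025, 0, 0, 0, 0, 0, 0.094, 0.01, 0, 0, 0, 0, 0, 0.094]'

```text
clock: 7.58
eef_pos: [466.1, -58.6, 16.6]
eef_rot: [2.146, 1.57, 2.922]
wrist_force: [0.2, 0.4, 0.5]
finger_gap: 93.7
```

step_arm --commands '[0, 0, 0, 0, 0, 0, 0.06, 0, 0, 0, 0, 0, 0, 0.05, 0, 0, 0, 0, 0, 0, 0.04, 0, 0, 0, 0, 0, 0, 0.03, 0, 0, 0, 0, 0, 0, 0.03]' --squeeze 15

```text
clock: 8.2
eef_pos: [466.3, -58.6, 17.2]
eef_rot: [-0.915, 1.57, -0.138]
wrist_force: [-1.1, 1.3, 3.1]
finger_gap: 51.9
```

step_arm --commands '[-0.01, 0, 0, 0, 0, 0, 0.03, -0.03, 0, 0, 0, 0, 0, 0.03, -0.04, 0, 0, 0, 0, 0, 0.03, -0.04, 0, 0, 0, 0, 0, 0.03, -0.02, 0, 0, 0, 0, 0, 0.03]'

```text
clock: 8.82
eef_pos: [466.5, -58.7, 159.5]
eef_rot: [-0.998, 1.568, -0.221]
wrist_force: [0.7, -0.7, -2.3]
finger_gap: 51.5
```

step_arm --commands '[0, 0.008, 0.013, 0, 0, 0, 0.03, 0, 0.0156, 0.0262, 0, 0, 0, 0.03, 0, 0.0156, 0.0262, 0, 0, 0, 0.03, 0, 0.0156, 0.0262, 0, 0, 0, 0.03, 0, 0.0156, 0.0262, 0, 0, 0, 0.03]'

```text
clock: 9.45
eef_pos: [500.3, 76.1, 155.6]
eef_rot: [2.398, 1.569, -3.108]
wrist_force: [0.7, -0.1, -1.7]
finger_gap: 51.8
```

step_arm --commands '[0, 0.0156, 0.0262, 0, 0, 0, 0.03, 0, 0.0156, 0.0262, 0, 0, 0, 0.03, 0, 0.0156, 0.0262, 0, 0, 0, 0.03, 0, 0.0156, 0.0262, 0, 0, 0, 0.03, 0, 0.0156, 0.0262, 0, 0, 0, 0.03]'

```text
clock: 10.07
eef_pos: [538.9, 223.5, 155.4]
eef_rot: [2.639, 1.569, -2.867]
wrist_force: [0.6, -0.4, -0.8]
finger_gap: 51.6
```

step_arm --commands '[0, 0.008, 0.013, 0, 0, 0, 0.03, 0, 0, 0, 0, 0, 0, 0.03, 0, 0, 0, 0, 0, 0, 0.03]'

```text
clock: 10.45
eef_pos: [543.0, 235.8, 156.6]
eef_rot: [2.897, 1.57, -2.61]
wrist_force: [-0.7, 0.2, -2.0]
finger_gap: 51.9
```

```bash
python3 - <<'E'
from h import *
st=manip.read_state(); print(st["eef_pos"],st["finger_gap"],st["wrist_force"],R.from_euler('xyz',st["eef_rot"]).as_matrix().round(3))
w=manip.camera("wrist"); c=cam("wrist",st); s=manip.camera("scene")
for a in np.linspace(0,6.28,60):
    p=proj(c,(543.5+40*np.cos(a),237+40*np.sin(a),78)); 
    if 0<=p[0]<400 and 0<=p[1]<640: cv2.circle(w,(int(p[1]),int(p[0])),1,(255,255,0),-1)
a=np.hstack([w,cv2.resize(s[130:280,380:500],(320,400),interpolation=2)]); save(cv2.resize(a,(800,333)),"w3.png")
E
```

```text
[542.96673056 235.78093178 156.62362927] 51.884119291659644 [-0.67207822  0.17584609 -1.97013639] [[-0.001 -0.701  0.714]
 [-0.     0.714  0.701]
 [-1.     0.    -0.001]]
```

View pics/w3.png

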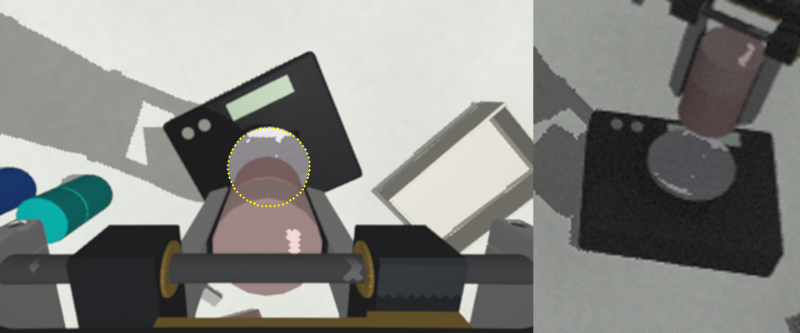

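The pan circle matches the wrist view at (168,268), and the lid is still home. Lowering onto the pan.

step_arm --commands '[0.02, 0, 0, 0, 0, 0, 0.03, 0.025, 0, 0, 0, 0, 0, 0.03, 0.01, 0, 0, 0, 0, 0, 0.03, 0.002, 0, 0, 0, 0, 0, 0.03, 0, 0, 0, 0, 0, 0, 0.03]'

```text
clock: 11.18
eef_pos: [543.6, 236.5, 100.8]
eef_rot: [-0.408, 1.57, 0.369]
wrist_force: [0.1, 0.2, -1.5]
finger_gap: 51.8
```

step_arm --commands '[0.002, 0, 0, 0, 0, 0, 0.03, 0.001, 0, 0, 0, 0, 0, 0.03, 0.001, 0, 0, 0, 0, 0, 0.03, 0, 0, 0, 0, 0, 0, 0.03]'

```text
clock: 11.68
eef_pos: [543.2, 236.5, 95.9]
eef_rot: [2.587, 1.571, -2.919]
wrist_force: [-0.0, 0.3, -1.8]
finger_gap: 51.7
```

step_arm --commands '[0.001, 0, 0, 0, 0, 0, 0.03, 0, 0, 0, 0, 0, 0, 0.03]'

```text
clock: 11.92
eef_pos: [543.3, 236.5, 95.3]
eef_rot: [-0.52, 1.57, 0.257]
wrist_force: [-2.0, -0.4, 2.7]
finger_gap: 52.2
```

step_arm --commands '[0, 0, 0, 0, 0, 0, 0.056, 0, 0, 0, 0, 0, 0, 0.065, 0, 0, 0, 0, 0, 0, 0.08, 0, 0, 0, 0, 0, 0, 0.094, 0, 0, 0, 0, 0, 0, 0.094]'

```text
clock: 12.55
eef_pos: [543.2, 236.5, 94.9]
eef_rot: [2.705, 1.571, -2.801]
wrist_force: [0.3, -0.3, 0.1]
finger_gap: 91.4
```

step_arm --commands '[-0.01, 0, 0, 0, 0, 0, 0.094, -0.03, 0, 0, 0, 0, 0, 0.094, -0.04, 0, 0, 0, 0, 0, 0.094, -0.04, 0, 0, 0, 0, 0, 0.094, -0.03, 0, 0, 0, 0, 0, 0.094]'

```text
clock: 13.18
eef_pos: [543.3, 236.5, 247.7]
eef_rot: [-0.426, 1.569, 0.35]
wrist_force: [0.5, 0.2, 0.5]
finger_gap: 94.0
```

step_arm --commands '[0, -0.03, -0.03, 0, 0, 0, 0.094, 0, -0.03, -0.03, 0, 0, 0, 0.094, 0, -0.03, -0.03, 0, 0, 0, 0.094, 0, -0.03, -0.03, 0, 0, 0, 0.094, 0, 0, 0, 0, 0, 0, 0.094]'

```text
clock: 13.8
eef_pos: [541.8, 64.6, 245.8]
eef_rot: [-0.945, 1.57, -0.171]
wrist_force: [0.1, 1.0, -0.3]
finger_gap: 93.7
```

```bash
python3 - <<'E'
from h import *
s=manip.camera("scene"); t=manip.camera("top"); ct,cs=cam("top"),cam("scene"); st=manip.read_state(); print(st["clock"],st["eef_pos"],st["wrist_force"])
z=78+84
for i,c,n in((t,ct,"top"),(s,cs,"scene")):
    for d in manip.outline_of("lid",n): print(n,d["score"],d["centre"],atz(c,*d["centre"],z))
    for zz,col in((78,(255,255,0)),(162,(0,255,0))):
        for a in np.linspace(0,6.28,90):
            p=proj(c,(543.5+26*np.cos(a),237+26*np.sin(a),zz)); i[int(round(p[0])),int(round(p[1]))]=col
a=np.hstack([cv2.resize(t[130:260,140:270],(400,400),interpolation=0),cv2.resize(s[130:260,390:520],(400,400),interpolation=0)]); save(a,"f.png")
E
```

```text
13.9 [541.80040521  66.89705792 245.55160114] [ 0.40111812  0.58271171 -0.4558489 ]
top 0.77 [185.5, 350.0] [545.47869039 -92.31125855 162.        ]
top 0.74 [282.5, 318.6] [351.15432751 -27.03592384 162.        ]
scene 0.96 [177.9, 341.4] [513.76325492  10.90524489 162.        ]
scene 0.95 [180.0, 460.0] [557.29352254 229.22251031 162.        ]
scene 0.95 [152.8, 312.9] [438.31078208 -31.06115253 162.        ]
scene 0.76 [234.9, 287.6] [ 625.30264789 -105.13839415  162.        ]
```

View pics/f.png

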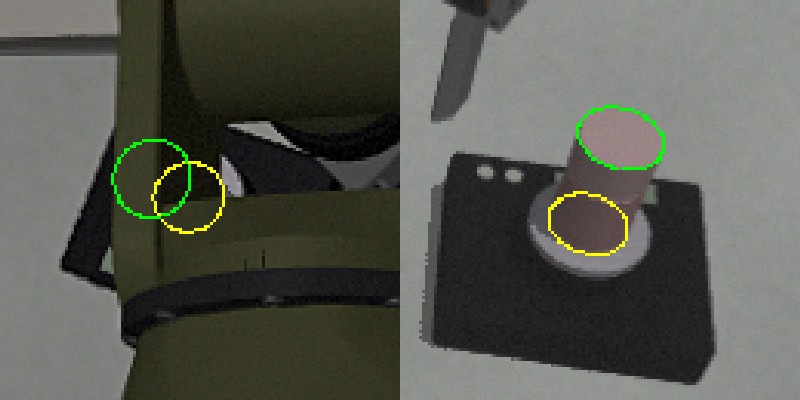

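The scene view shows the jar upright on the pan. Its lid top fits the predicted ring at 162 mm, which is the home height over the pan centre. The arm blocks the top view, but the scene view is enough to hand in.

```bash
python3 -c "
from cell import manip
print(manip.sign_off())"
```

```text
the job is handed in; nothing more can be done
None
```

I pressed the proud lid home while its jar stood on the bench, then stood the jar on the scale's pan, let go and handed the job in at about 14 s. No verdict was reported.

- **Pressing:** the lid slid at about 8 N and stopped hard at 84 mm with the force near 20 N. The picture taken afterwards showed no neck.
- **Placing:** I gripped the jar by its body, set it down until the wrist force showed light contact, opened the fingers and backed well away.
- **Last checks:** in the scene picture the jar stands upright, and its lid top fits the ring predicted for a home lid over the pan's centre. The wrist force read about zero.
- **What I could not check:** the arm blocked the top view of the pan, so the final placing rests on the scene camera and the arm's own position at release, within about 1 mm of the pan centre I measured. I did not measure the other two jars again at the end, but the arm passed well clear of them.

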